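# Check two trolley brake levers against their bars

## Task

Two trolley brake handles stand on the bench for a lever check. With the outside of the fingers press each lever in toward its bar until it stops: one stops well short of the bar as it should, the other comes right up to the bar. Finish still holding that bad lever in against its bar, so that I can see which one needs adjusting, with the good one let go; grip nothing, don't push on the bars, and leave the things lying around where they are.

Things in the scene. Friction and masses are not known exactly. Their poses are not given: they have to be found in the camera images.
- brake_1: one of two identical-looking trolley brake handles fixed on the bench: base 88x144 mm, two posts 110 mm tall, level push bar 190 mm long with rubber grip 32 mm thick, axis 90 mm up. Which one is bad is not known. Origin: on the bench below the bar's axis. y: along the bar toward the lever's pivot; the ball end points to -y, the lever is on the -x side of the bar; z up
- lever_1 (a joint): lever angle, rad, about its upright pivot: 0 at rest (ball end 48 mm from the grip), grows as it is pressed in, 0.385 = ball end against the grip. A well set lever stops firmly with about 20 mm of gap left (about 0.24). Return spring: 3 N at the pad at rest, 6 N near the bar
- lever_1_pad (a point): the place to press: middle of the flat outer face (away from the bar) of the aluminium lever blade, 100 mm from the pivot, 90 mm above the bench; moves with the lever. Blade 18 mm high, 10 mm thick, 24 to 122 mm from the pivot, ends in a 19 mm ball at 127 mm. At angle 0 it runs from the pivot along (-0.296, -0.955, 0) in brake_1's axes, and turns about +z as pressed
- brake_2: one of two identical-looking trolley brake handles fixed on the bench: base 88x144 mm, two posts 110 mm tall, level push bar 190 mm long with rubber grip 32 mm thick, axis 90 mm up. Which one is bad is not known. Origin: on the bench below the bar's axis. y: along the bar toward the lever's pivot; the ball end points to -y, the lever is on the -x side of the bar; z up
- lever_2 (a joint): lever angle, rad, about its upright pivot: 0 at rest (ball end 48 mm from the grip), grows as it is pressed in, 0.385 = ball end against the grip. A well set lever stops firmly with about 20 mm of gap left (about 0.24). Return spring: 3 N at the pad at rest, 6 N near the bar
- lever_2_pad (a point): the place to press: middle of the flat outer face (away from the bar) of the aluminium lever blade, 100 mm from the pivot, 90 mm above the bench; moves with the lever. Blade 18 mm high, 10 mm thick, 24 to 122 mm from the pivot, ends in a 19 mm ball at 127 mm. At angle 0 it runs from the pivot along (-0.296, -0.955, 0) in brake_2's axes, and turns about +z as pressed
- hex_keys: folding hex key set, 29x90x20 mm, lying loose; bystander, origin at the centre of its underside. To be left where it is
- block: plain aluminium setting block, 40x50x30 mm, loose; bystander, origin at the centre of its underside. To be left where it is
- charger: small black charger, 66x43x22 mm, loose; bystander, origin at the centre of its underside. To be left where it is
- lever_1_pivot (a point): fixed point on the lever's pivot axis at blade mid height: x -36, y +56, z +90 mm in the frame of brake_1; axes as brake_1
- grip_1 (a point): fixed point on the rubber grip of brake_1 that the lever's ball end would meet: x -16, y -71, z +90 mm in its frame
- lever_2_pivot (a point): fixed point on the lever's pivot axis at blade mid height: x -36, y +56, z +90 mm in the frame of brake_2; axes as brake_2
- grip_2 (a point): fixed point on the rubber grip of brake_2 that the lever's ball end would meet: x -16, y -71, z +90 mm in its frame
- labels: roll of labels, 62 mm across, 42 mm tall, loose; bystander, origin at the centre of its underside. To be left where it is

How it is judged:
By the outcome, as a careful person would: the job done as asked, in the order asked, and still so for the second after the job is handed in, while the arm keeps its last pose, push and grip.
It also fails if it takes over 56 s, if anything falls off the work surface, if the arm or the gripper's body presses on something with over 40 N, if the wrist force passes 120 N, or if a joint passes its speed limit or range.

## Robot

A 6-joint arm with a two-finger parallel gripper is mounted at the origin on the work surface; the furniture and walls round the work are solid. World frame = base frame: x ahead of the robot, y to its left, z up, the work surface at z = 0. Lengths are in m, angles in degrees, forces in N, time in s.
With the tool pointing down it reaches from about 0.25 to 0.725 m from the base axis. Payload 9.7 kg.
Tool frame: the origin (TCP) lies at the very end of the fingers, on their centre line; the grasp point (between the pads) lies tcp_to_grasp behind it (tcp_to_grasp is the distance from the TCP to the grasp point, in m); z points along the fingers, y is the direction in which the jaws open and shut (so a half turn about z gives the same grasp; the last joint's range is limited). The gripper opens to 85 mm and grips with 20 to 120 N. Pads are 22 mm wide; open, the fingers measure 114 mm over their backs; the gripper's body (76 mm by 85 mm) begins 54 mm behind the grasp point. The pads swing forward as they close: fully open they stand 13 mm farther back than shut.
Start: joints at [70.76, 4.979, 10.078, 95.1, 0, 90], TCP at [0.181, 0.519, 0.231] pointing down, gripper open.
Joint ranges: [-179.16, 179.16], [-48.56, 103.87], [-65.8, 70.77], [-126.05, 130.52], [-82.76, 87.17], [-180, 180]. Speed limits (degrees/s): [127.2, 127.2, 147.25, 180, 180, 180].

## Interface

Orientations are given as [roll, pitch, yaw] about the fixed x, y, z axes, in that order (R = Rz(yaw) Ry(pitch) Rx(roll)).
In Python, from workcell import * gives the robot as it stands. The module is installed in compiled form; this text tells all that it offers.
- The arm moves only by the shell command python3 -m pendant 'ROWS' [FORCE]. ROWS is JSON, a list of rows, each a list of 3 entries, a list of its own where there are three numbers: the opening in per cent of the stroke, from 0 (shut) to 100 (fully open), then the shift along the world's x, y, z in mm, then the turn, a rotation vector about the world's x, y, z in degrees. A call has 1 to 20 rows; each row is the pose to reach, as a shift and turn from the pose measured when the call began; what a row does not reach only later rows make up. A row lasts 1/8 s, in which the tool goes at most 62.5 mm and 10.7 degrees, less where a joint would pass 70% of its speed; a pose out of reach is approached as far as the arm can. A call with a gripper value outside its range is refused whole. The fingers move at their own pace and stop on an object; FORCE is the grip in N (left out, the last holds). Time passes only in rows, so rows that repeat a pose let the fingers close. It gives the time, the measured TCP pose, the force and the opening at its end, in the units of the state.
- get_obs(): the state, without advancing time (a new reading comes with each control period).
- camera(name): name is "side" or "top"; returns a dict with "img" (384x512x3 uint8, red, green, blue), "fx", "fy", "cx", "cy" (pixels), "cam_to_world" (4x4, takes a point from camera to world coordinates). Camera axes: x right, y down, z forward; pixel columns grow to the right and rows downward; lengths in m; the calibration is good to about 2 mm. A picture is of the moment at which its call begins. There is no depth.
- job_done(): hands the job in, once; it reports no verdict.
Trained networks look in a picture, given as the dict that the camera call returned (one of the last four; its "shot" number tells which), for a name from the list of things; names that differ only in an ending like _2 or _b are one class to them, and where a whole thing is asked for, a point or a joint stands for the part that bears it (a point fixed in the world has none). Each returns a list of dicts, best first, with "confidence" (0 to 1); they miss things now and then, are a little off and sometimes report something else, mostly with a low value. They report only what shows in the picture. A call takes as long as a camera call.
- regions_of(picture, label): "region" (384x512 bool, what is visible of it).
- pinpoint(picture, label): "position" ([x, y, z] in m, in world coordinates, good to about 4 mm: a listed point, or the origin of a listed thing).
The state is a dict: "time": time; "q": joint angles; "qd": joint speeds; "joint_efforts": joint torques, N m; "ee_pos": TCP position; "tcp_rot": TCP orientation; "wrist_force": force on the tool from outside, world axes, zero at the start; "torque": the same for the moment, N m; "opening": finger opening in m.
Only numpy, scipy, OpenCV 4.12 (cv2) and the standard library are available. Lean on these libraries where they do the work, as an engineer would, in place of code of your own. Each camera call takes 0.05 s, during which the arm holds its last target. There are 200 camera calls.

## Working session

There is one attempt and no reset: what is moved stays moved. The work goes in short steps, Python scripts to look and compute and a shell command to move; the robot and the scene stay as the last step left them, time stands still between calls to the robot, and variables do not carry over. Pictures are saved under pics/ and viewed, about 8 in all and at most 12, crops included, and the job is handed in when it is done.

```bash
mkdir -p pics; python3 - <<'E'
from workcell import *
import cv2, numpy as np
o=get_obs(); print({k:np.round(v,3).tolist() for k,v in o.items()})
for c in ("top","side"):
    p=camera(c); cv2.imwrite(f"pics/{c}0.png",p["img"][:,:,::-1])
    print(c,np.round(p["cam_to_world"],3).tolist(),p["fx"])
    for n in ("brake_1","lever_1_pad","lever_1_pivot","grip_1","hex_keys","block","charger","labels"):
        print(n,[(np.round(d["position"],3).tolist(),round(d["confidence"],2)) for d in pinpoint(p,n)])
E
```

```text
{'time': 0.0, 'q': [70.76, 5.011, 10.035, 95.099, -0.001, 89.999], 'qd': [-0.072, -0.029, -0.031, -0.098, 0.046, 0.196], 'joint_efforts': [-0.002, -52.039, 46.48, 0.017, -0.0, -0.0], 'ee_pos': [0.181, 0.519, 0.231], 'tcp_rot': [-179.925, 0.001, 160.761], 'wrist_force': [-0.226, 0.356, -0.329], 'torque': [-0.035, -0.025, 0.064], 'opening': 0.085}
top [[-0.011, -0.994, 0.113, 0.393], [-1.0, 0.012, 0.012, 0.134], [-0.013, -0.113, -0.994, 1.116], [0.0, 0.0, 0.0, 1.0]] 362.013077576706
brake_1 [([0.516, 0.432, 0.002], 0.71), ([0.483, -0.027, 0.0], 0.67)]
lever_1_pad [([0.553, -0.059, 0.09], 0.51)]
lever_1_pivot [([0.461, -0.091, 0.089], 0.61), ([0.395, -0.179, -0.002], 0.27)]
grip_1 [([0.587, 0.455, 0.09], 0.77), ([0.552, 0.005, 0.09], 0.71)]
hex_keys [([0.496, 0.171, -0.0], 0.54)]
block [([0.418, 0.342, -0.002], 0.49)]
charger [([0.423, 0.409, 0.003], 0.51)]
labels [([0.393, -0.179, -0.003], 0.93)]
side [[0.44, 0.429, -0.789, 1.472], [0.898, -0.184, 0.4, -0.367], [0.026, -0.884, -0.466, 0.68], [0.0, 0.0, 0.0, 1.0]] 423.4980881294846
brake_1 [([0.485, -0.027, -0.001], 0.91)]
lever_1_pad [([0.557, -0.062, 0.091], 0.78)]
lever_1_pivot [([0.458, -0.083, 0.085], 0.75), ([0.486, 0.373, 0.09], 0.67)]
grip_1 [([0.584, 0.457, 0.09], 0.88), ([0.547, 0.0, 0.091], 0.62), ([0.419, 0.335, 0.002], 0.39)]
hex_keys [([0.496, 0.174, 0.0], 0.38)]
block []
charger [([0.423, 0.406, -0.001], 0.66)]
labels [([0.395, -0.182, -0.005], 0.96)]
```

View pics/top0.png

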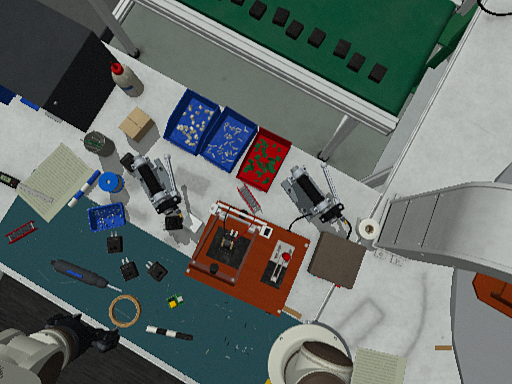

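View pics/side0.png

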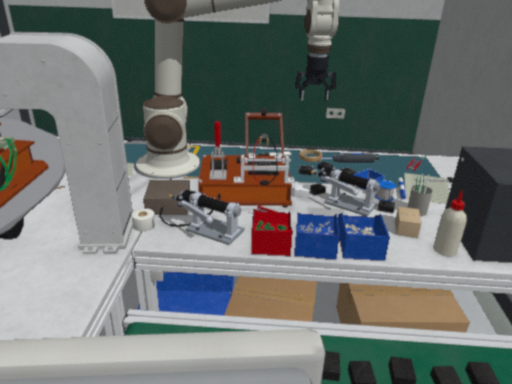

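The top view shows the brakes at about (155,185) and (315,200), with their levers on the right (−y) side and bins above them (+x). An orange fixture with an upright hoop sits between them and the robot, and a grey arch stands on the right. Next I'll fit the brake poses and check an overlay.

```bash
cat > h.py <<'E'
from workcell import *
import cv2, numpy as np
def proj(p,X):
    T=np.linalg.inv(p["cam_to_world"]); c=(T[:3,:3]@np.atleast_2d(X).T).T+T[:3,3]
    return np.c_[p["fx"]*c[:,0]/c[:,2]+p["cx"],p["fy"]*c[:,1]/c[:,2]+p["cy"]]
def ray(p,u,v,z):
    M=p["cam_to_world"]; d=M[:3,:3]@[(u-p["cx"])/p["fx"],(v-p["cy"])/p["fy"],1]
    return M[:3,3]+d*(z-M[2,3])/d[2]
def W(b,X):  # b=(x,y,yaw rad)
    c,s=np.cos(b[2]),np.sin(b[2]); X=np.atleast_2d(X); return np.c_[b[0]+c*X[:,0]-s*X[:,1],b[1]+s*X[:,0]+c*X[:,1],X[:,2]]
def lever(th,r,off=0): # point at r along blade, off outward from centreline
    a=np.arctan2(-.955,-.296)+th; d=np.array([np.cos(a),np.sin(a)]); n=np.array([-d[1],d[0]]) # n = press direction
    q=np.array([-.036,.056])+r*d-off*n; return np.array([q[0],q[1],.09])
L={"brake_1":(0,0,0),"lever_1_pad":lever(0,.1,.005),"lever_1_pivot":(-.036,.056,.09),"grip_1":(-.016,-.071,.09)}
E
python3 - <<'E'
from h import *
from scipy.optimize import least_squares
import workcell; print([n for n in dir(workcell) if not n.startswith('_')], globals().get("tcp_to_grasp"))
obs={"A":[],"B":[]}; P={}
for k in range(3):
  for c in ("top","side"):
    p=camera(c); P[c]=p
    for n in L:
        for d in pinpoint(p,n):
            x=np.array(d["position"])
            if d["confidence"]>.45 and abs(x[2]-L[n][2])<.02: obs["A" if x[1]>.2 else "B"].append((n,x,d["confidence"],c))
sol={}
for k,x0 in (("A",(.516,.432,2.11)),("B",(.484,-.027,2.19))):
    f=lambda b:np.concatenate([(W(b,L[n])[0]-x)[:2]*1000 for n,x,_,_ in obs[k]])
    r=least_squares(f,x0,loss="soft_l1",f_scale=4); sol[k]=r.x
    b=r.x; print(k,np.round(b[:2],4),np.degrees(b[2]).round(2))
    for (n,x,cf,c),e in zip(obs[k],f(b).reshape(-1,2)): print("  ",n,c,round(cf,2),e.round(1))
    for th in (0,.24,.385): print("  th",th,"pad",W(b,lever(th,.1,.005))[0].round(4),"ball",W(b,lever(th,.127))[0].round(4),"dir",round(np.degrees(b[2])+np.degrees(np.arctan2(-.955,-.296)+th)+0,1)%360)
np.save("sol.npy",sol,allow_pickle=True)
out=[]
for c,wins in (("top",[(100,130,120,120),(260,130,120,120)]),("side",[(300,150,120,90),(150,170,120,90)])):
    row=[]
    for (x,y,w,h) in wins:
        s=3; im=cv2.resize(P[c]["img"][y:y+h,x:x+w,::-1],None,fx=s,fy=s,interpolation=cv2.INTER_CUBIC)
        for b in sol.values():
            def pl(X,col):
                q=(proj(P[c],W(b,X))-[x-.5,y-.5])*s; cv2.polylines(im,[q.astype(int).reshape(-1,1,2)],False,col,1)
            pl([lever(0,.024,.005)+[0,0,.009],lever(0,.122,.005)+[0,0,.009]],(0,0,255)); pl([lever(0,.0),lever(0,.127)],(0,255,255))
            pl([(0,-.095,.09),(0,.095,.09)],(0,255,0)); pl([(-.044,-.072,0),(.044,-.072,0),(.044,.072,0),(-.044,.072,0),(-.044,-.072,0)],(255,0,255))
        row.append(cv2.copyMakeBorder(im,0,360-im.shape[0],0,0,cv2.BORDER_CONSTANT))
    out.append(np.hstack(row))
cv2.imwrite("pics/ov.png",cv2.resize(np.vstack([out[0][:,:],out[1][:270]]),None,fx=.95,fy=.95))
t,s=P["top"],P["side"]
print("arch leg foot",ray(s,80,250,0).round(3),ray(s,127,235,0).round(3),"bins",ray(t,265,130,.05).round(3),ray(t,240,185,.05).round(3),ray(t,225,172,.05).round(3),"fixture hoop",ray(t,216,203,.15).round(3),ray(t,272,235,.15).round(3), ray(s,265,113,.15).round(3),ray(s,265,113,.2).round(3),"redhandle",ray(s,217,122,.15).round(3))
E
```

```text
['PlanningError', 'camera', 'get_obs', 'job_done', 'pinpoint', 'regions_of', 'tcp_to_grasp'] 0.0187
A [0.5162 0.4338] 118.66
   brake_1 top 0.69 [-0.1  3.6]
   grip_1 top 0.85 [-1.2 -1.6]
   brake_1 side 0.62 [-1.8 -1.3]
   grip_1 side 0.77 [-1.4 -3.8]
   brake_1 top 0.77 [0.1 4. ]
   grip_1 top 0.61 [-2.  -2.4]
   brake_1 side 0.56 [ 1.4 -2.5]
   lever_1_pad side 0.74 [96.4 15.7]
   grip_1 side 0.8 [-0.7 -0.6]
   brake_1 top 0.85 [-1.   0.9]
   grip_1 top 0.85 [-0.8  1. ]
   brake_1 side 0.71 [2.2 0.7]
   grip_1 side 0.75 [ 1.1 -1.6]
  th 0 pad [0.5833 0.3903 0.09  ] ball [0.6088 0.4005 0.09  ] dir 11.4
  th 0.24 pad [0.5769 0.4134 0.09  ] ball [0.5992 0.4294 0.09  ] dir 25.2
  th 0.385 pad [0.5704 0.4263 0.09  ] ball [0.5902 0.4454 0.09  ] dir 33.5
B [ 0.4839 -0.0253] 125.88
   brake_1 top 0.61 [0.9 0. ]
   lever_1_pad top 0.52 [-0.5 -1.6]
   grip_1 top 0.86 [-2.7  0.1]
   brake_1 side 0.72 [0.2 2.9]
   lever_1_pad side 0.47 [-0.  -1.1]
   lever_1_pivot side 0.97 [-1.1 -7.2]
   lever_1_pivot side 0.56 [-89.6 -89.3]
   grip_1 side 0.96 [3.5 2.5]
   brake_1 top 0.6 [ 1.  -0.4]
   lev
[... 224 characters left out ...]
 1.1 -0.7]
   lever_1_pad top 0.51 [-1.4 -1.1]
   lever_1_pivot top 0.68 [1.6 2.8]
   grip_1 top 0.57 [1.4 1.2]
   lever_1_pad side 0.65 [-3.8  0.8]
   lever_1_pivot side 0.59 [ 0.6 -3.7]
   grip_1 side 0.74 [2.6 2.4]
  th 0 pad [ 0.556 -0.06   0.09 ] ball [ 0.58   -0.0466  0.09  ] dir 18.7
  th 0.24 pad [ 0.5468 -0.0379  0.09  ] ball [ 0.5669 -0.0192  0.09  ] dir 32.4
  th 0.385 pad [ 0.5387 -0.0258  0.09  ] ball [ 0.5559 -0.0044  0.09  ] dir 40.7
arch leg foot [ 0.452 -0.365  0.   ] [ 0.431 -0.239  0.   ] bins [0.693 0.119 0.05 ] [0.526 0.195 0.05 ] [0.566 0.24  0.05 ] fixture hoop [0.466 0.254 0.15 ] [0.38  0.106 0.15 ] [0.001 0.412 0.15 ] [0.14  0.338 0.2  ] redhandle [0.033 0.191 0.15 ]
```

View pics/ov.png

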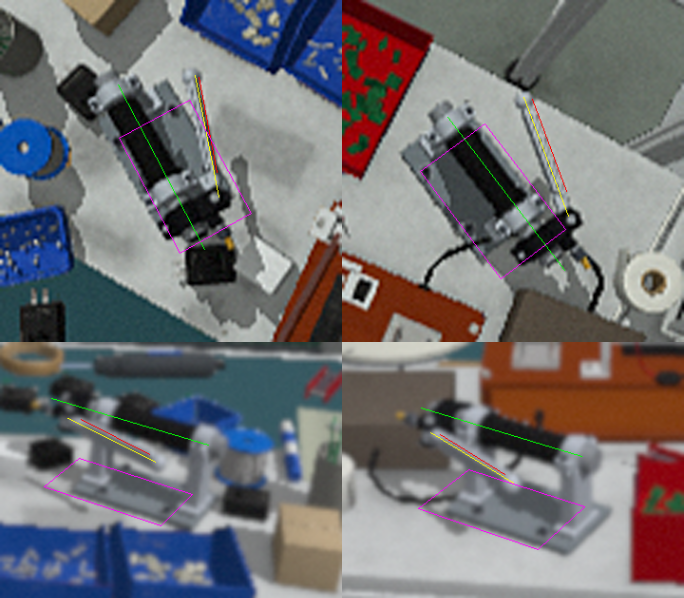

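The overlay fits B's lever well. A's is a few mm off toward −y, so I'll find contact there by force. I'm moving above A's approach point with the fingers shut and turning the finger back parallel to the blade.

```bash
python3 -m pendant '[[0,[40,-16,0],[0,0,4]],[0,[90,-37,0],[0,0,8]],[0,[140,-58,0],[0,0,12]],[0,[190,-78,0],[0,0,16]],[0,[240,-99,0],[0,0,20]],[0,[290,-120,0],[0,0,24]],[0,[340,-140,0],[0,0,28]],[0,[390,-160,-10],[0,0,32]],[0,[410,-169,-31],[0,0,32]],[0,[410,-169,-31],[0,0,32]],[0,[410,-169,-31],[0,0,32]]]'
python3 - <<'E'
from h import *
o=get_obs(); print({k:np.round(v,3).tolist() for k,v in o.items() if k in("q","ee_pos","tcp_rot","wrist_force","opening","time")})
t=camera("top"); s=camera("side")
b,p=ray(t,167.4,156.3,.09),ray(t,175.4,200.2,.095); print("ball",b.round(4),"pivot",p.round(4),"dir",np.degrees(np.arctan2(*(b-p)[1::-1])),np.linalg.norm((b-p)[:2]))
im=np.hstack([cv2.resize(t["img"][110:240,110:240],(400,400),interpolation=2),cv2.resize(s["img"][120:250,280:410],(400,400),interpolation=2)])
cv2.imwrite("pics/a1.png",im[:,:,::-1])
E
```

```text
time: 3.78
ee_pos: [0.5902, 0.3508, 0.2006]
tcp_rot: [180.0, -0.0, -167.2]
wrist_force: [-0.5, 0.1, 0.0]
opening: 0.0003
{'time': 3.775, 'q': [30.72, 24.49, 30.202, 95.731, 0.019, 17.947], 'ee_pos': [0.59, 0.351, 0.201], 'tcp_rot': [179.988, -0.024, -167.228], 'wrist_force': [-0.541, 0.122, 0.021], 'opening': 0.0}
ball [0.6077 0.4025 0.09  ] pivot [0.4797 0.3763 0.095 ] dir 11.576046347624093 0.13069860456629687
```

View pics/a1.png

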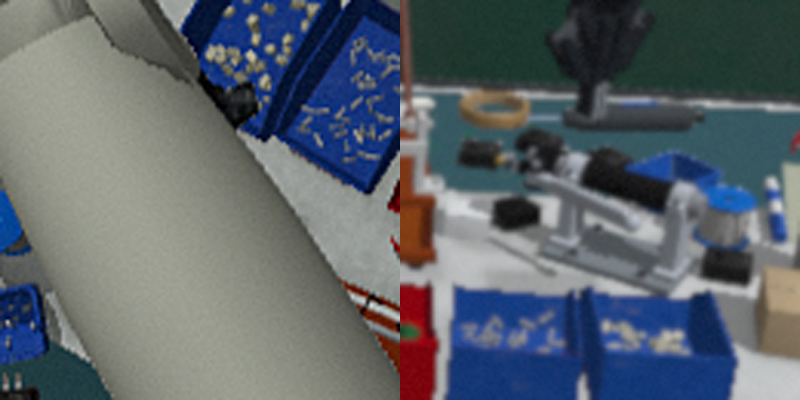

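The side view shows the closed fingers above and just outside A's lever, with the bins clear of the path. I'm lowering to blade height, then closing in gently.

```bash
python3 -m pendant '[[0,[0,0,-30],[0,0,0]],[0,[0,0,-60],[0,0,0]],[0,[0,0,-90],[0,0,0]],[0,[0,0,-115],[0,0,0]],[0,[0,0,-130],[0,0,0]],[0,[0,0,-130],[0,0,0]],[0,[-2,8,-130],[0,0,0]],[0,[-3,14,-130],[0,0,0]],[0,[-3,17,-130],[0,0,0]],[0,[-3,17,-130],[0,0,0]]]'
python3 - <<'E'
from h import *
s=camera("side"); cv2.imwrite("pics/a2.png",cv2.resize(s["img"][140:230,290:410,::-1],None,fx=5,fy=5,interpolation=2))
E
```

```text
time: 5.12
ee_pos: [0.5873, 0.3686, 0.0717]
tcp_rot: [180.0, 0.1, -167.2]
wrist_force: [-0.1, 0.2, -0.1]
opening: 0.0002
```

View pics/a2.png

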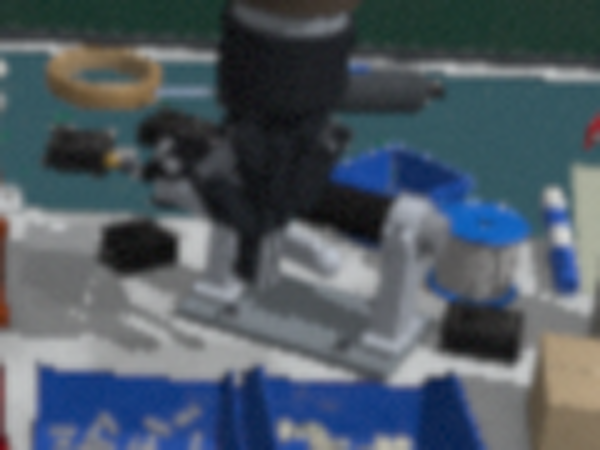

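The fingertip is at about (250,270), in front of the blade, with the ball end at (325,255). There is no force yet. I'm pressing gradually and turning with the lever.

```bash
python3 -m pendant '[[0,[-1,3,-2],[0,0,0]],[0,[-2,6,-2],[0,0,0]],[0,[-2,9,-2],[0,0,0]],[0,[-2,11,-2],[0,0,1]],[0,[-3,14,-2],[0,0,3]],[0,[-3,14,-2],[0,0,3]]]'; python3 -m pendant '[[0,[0,2,0],[0,0,1]],[0,[0,5,0],[0,0,3]],[0,[0,5,0],[0,0,3]]]';  python3 -m pendant '[[0,[0,2,0],[0,0,1]],[0,[-1,5,0],[0,0,3]],[0,[-1,5,0],[0,0,3]]]'
```

```text
time: 5.92
ee_pos: [0.5847, 0.3823, 0.0697]
tcp_rot: [180.0, 0.1, -164.1]
wrist_force: [3.8, -2.2, -0.0]
opening: -0.0003
time: 6.3
ee_pos: [0.5844, 0.3874, 0.0696]
tcp_rot: [-180.0, 0.1, -161.1]
wrist_force: [-0.5, -3.7, 1.5]
opening: 0.0
time: 6.68
ee_pos: [0.5835, 0.3927, 0.0696]
tcp_rot: [-180.0, 0.1, -158.0]
wrist_force: [2.1, -3.5, -0.2]
opening: 0.0003
```

```bash
python3 -m pendant '[[0,[-1,3,0],[0,0,2]],[0,[-1,6,0],[0,0,3]],[0,[-1,6,0],[0,0,3]]]'; python3 -m pendant '[[0,[-1,3,0],[0,0,1]],[0,[-1,3,0],[0,0,1]],[0,[-1,3,0],[0,0,1]]]';  python3 -m pendant '[[0,[-1,3,0],[0,0,2]],[0,[-1,3,0],[0,0,2]],[0,[-1,3,0],[0,0,2]]]'
```

```text
time: 7.05
ee_pos: [0.5822, 0.3987, 0.0695]
tcp_rot: [-180.0, 0.1, -155.0]
wrist_force: [0.5, -5.0, 1.0]
opening: 0.0002
time: 7.42
ee_pos: [0.5813, 0.4016, 0.0695]
tcp_rot: [-180.0, 0.1, -154.0]
wrist_force: [1.3, -5.4, 0.8]
opening: -0.0003
time: 7.8
ee_pos: [0.5805, 0.4044, 0.0696]
tcp_rot: [-180.0, 0.1, -152.1]
wrist_force: [3.0, -4.7, 0.0]
opening: -0.0
```

```bash
python3 -m pendant '[[0,[-1,3,0],[0,0,2]],[0,[-1,3,0],[0,0,2]],[0,[-1,3,0],[0,0,2]]]'; python3 -m pendant '[[0,[-1,3,0],[0,0,1]],[0,[-1,3,0],[0,0,1]],[0,[-1,3,0],[0,0,1]]]';  python3 -m pendant '[[0,[-1,2,0],[0,0,1]],[0,[-1,2,0],[0,0,1]],[0,[-1,2,0],[0,0,1]]]'
python3 - <<'E'
from h import *
s=camera("side"); cv2.imwrite("pics/a3.png",cv2.resize(s["img"][140:230,290:410,::-1],None,fx=5,fy=5,interpolation=2))
E
```

```text
time: 8.18
ee_pos: [0.5797, 0.4071, 0.0696]
tcp_rot: [-179.9, 0.1, -150.2]
wrist_force: [2.3, -5.0, 1.2]
opening: -0.0
time: 8.55
ee_pos: [0.5786, 0.4097, 0.0696]
tcp_rot: [-179.9, 0.1, -149.2]
wrist_force: [1.5, -5.9, 1.0]
opening: -0.0
time: 8.93
ee_pos: [0.5779, 0.4114, 0.0696]
tcp_rot: [-179.9, 0.1, -148.3]
wrist_force: [2.3, -5.6, 0.2]
opening: -0.0001
```

View pics/a3.png

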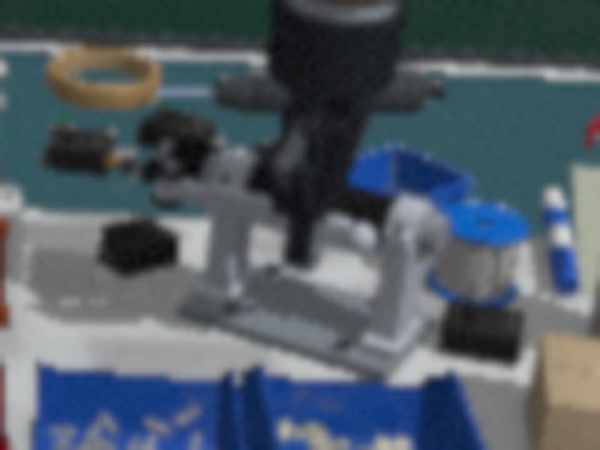

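The ball end, at about (365,232), is now close under the bar, and the lever has passed the normal 0.24 stop. I'll carry on to a definite stop.

```bash
python3 -m pendant '[[0,[-1,2,0],[0,0,1]],[0,[-1,2,0],[0,0,1]],[0,[-1,2,0],[0,0,1]]]'; python3 -m pendant '[[0,[-1,2,0],[0,0,1]],[0,[-1,2,0],[0,0,1]],[0,[-1,2,0],[0,0,1]]]';  python3 -m pendant '[[0,[-1,1,0],[0,0,0]],[0,[-1,1,0],[0,0,0]],[0,[-1,1,0],[0,0,0]]]'
```

```text
time: 9.35
ee_pos: [0.5773, 0.413, 0.0696]
tcp_rot: [-179.9, 0.1, -147.4]
wrist_force: [2.9, -5.8, 0.0]
opening: 0.0
time: 9.72
ee_pos: [0.5766, 0.4145, 0.0696]
tcp_rot: [-179.8, 0.1, -146.5]
wrist_force: [2.4, -6.0, 1.9]
opening: -0.0002
time: 10.1
ee_pos: [0.5761, 0.4152, 0.0696]
tcp_rot: [-179.8, 0.1, -146.6]
wrist_force: [3.9, -4.9, -0.3]
opening: 0.0002
```

```bash
python3 -m pendant '[[0,[-1,2,0],[0,0,0]],[0,[-1,2,0],[0,0,0]],[0,[-1,2,0],[0,0,0]]]'; python3 -m pendant '[[0,[-1,2,0],[0,0,0]],[0,[-1,2,0],[0,0,0]],[0,[-1,2,0],[0,0,0]]]'
```

```text
time: 10.48
ee_pos: [0.5755, 0.4163, 0.0696]
tcp_rot: [-179.7, 0.1, -146.7]
wrist_force: [2.9, -7.6, 0.9]
opening: -0.0001
time: 10.85
ee_pos: [0.5753, 0.4165, 0.0696]
tcp_rot: [-179.6, 0.1, -146.9]
wrist_force: [4.5, -12.0, 1.3]
opening: -0.0001
```

The stop is firm at TCP y = 0.4165, about 38 mm of travel, with the force jumping to 13 N. That is the value predicted for 0.385, so A's lever goes right up to its bar. I'm letting it go along the reverse path, then checking B.

```bash
python3 -m pendant '[[0,[2,-6,0],[0,0,-3]],[0,[6,-16,0],[0,0,-9]],[0,[9,-27,0],[0,0,-15]],[0,[11,-38,0],[0,0,-19]],[0,[13,-50,0],[0,0,-19]],[0,[15,-64,0],[0,0,-19]],[0,[15,-66,20],[0,0,-19]],[0,[15,-66,70],[0,0,-19]],[0,[15,-66,120],[0,0,-19]],[0,[15,-66,170],[0,0,-19]],[0,[15,-66,180],[0,0,-19]],[0,[15,-66,180],[0,0,-19]]]'
python3 -m pendant '[[0,[0,-30,0],[0,0,0]],[0,[-3,-75,0],[0,0,0]],[0,[-6,-120,0],[0,0,1]],[0,[-9,-165,0],[0,0,2]],[0,[-12,-210,0],[0,0,3]],[0,[-14,-255,0],[0,0,4]],[0,[-16,-300,0],[0,0,5]],[0,[-18,-345,0],[0,0,5]],[0,[-21,-390,0],[0,0,5]],[0,[-24,-435,0],[0,0,5]],[0,[-24,-442,-20],[0,0,5]],[0,[-24,-442,-50],[0,0,5]],[0,[-24,-442,-50],[0,0,5]]]'
python3 - <<'E'
from h import *
s=camera("side"); cv2.imwrite("pics/b1.png",cv2.resize(s["img"][80:280,120:420,::-1],None,fx=2.5,fy=2.5,interpolation=2))
for n in ("lever_1_pad","grip_1","lever_1_pivot"): print(n,[(np.round(d["position"],3).tolist(),round(d["confidence"],2)) for d in pinpoint(s,n)])
E
```

```text
time: 12.35
ee_pos: [0.5905, 0.3509, 0.2509]
tcp_rot: [-179.6, 0.2, -165.8]
wrist_force: [-0.2, -0.1, -0.7]
opening: 0.0003
time: 13.98
ee_pos: [0.5648, -0.091, 0.1973]
tcp_rot: [-179.8, -0.1, -160.8]
wrist_force: [0.2, 0.6, -0.1]
opening: 0.0004
lever_1_pad [([0.559, -0.06, 0.092], 0.83), ([0.396, -0.181, -0.002], 0.47), ([0.514, 0.433, -0.003], 0.44), ([0.548, 0.002, 0.09], 0.16)]
grip_1 [([0.584, 0.457, 0.09], 0.68), ([0.546, 0.001, 0.088], 0.61)]
lever_1_pivot [([0.458, -0.086, 0.085], 0.7)]
```

View pics/b1.png

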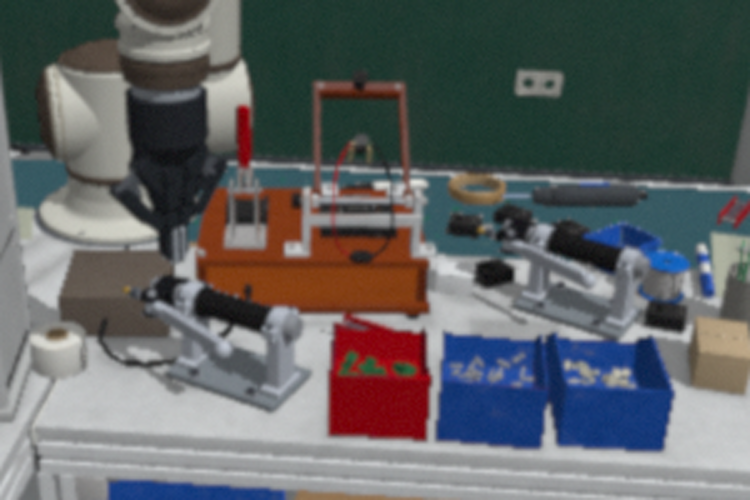

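A's lever is back at rest, and the fingers hang outside B's lever at about (178,245). I'm lowering and approaching B.

```bash
python3 -m pendant '[[0,[0,0,-30],[0,0,0]],[0,[0,0,-60],[0,0,0]],[0,[0,0,-90],[0,0,0]],[0,[0,0,-115],[0,0,0]],[0,[0,0,-127],[0,0,0]],[0,[0,0,-127],[0,0,0]],[0,[-1,5,-127],[0,0,0]],[0,[-3,10,-127],[0,0,0]],[0,[-3,10,-127],[0,0,0]]]'
python3 -m pendant '[[0,[-1,3,0],[0,0,0]],[0,[-2,6,0],[0,0,0]],[0,[-3,9,0],[0,0,1]],[0,[-3,9,0],[0,0,1]]]'
python3 -m pendant '[[0,[-1,3,0],[0,0,2]],[0,[-2,6,0],[0,0,4]],[0,[-2,6,0],[0,0,4]]]'
```

```text
time: 15.3
ee_pos: [0.564, -0.0805, 0.0755]
tcp_rot: [-179.5, 0.3, -160.8]
wrist_force: [0.2, -0.2, 0.2]
opening: -0.0
time: 15.8
ee_pos: [0.5612, -0.0716, 0.0756]
tcp_rot: [-179.5, 0.3, -159.7]
wrist_force: [1.2, -2.5, -0.4]
opening: 0.0001
time: 16.18
ee_pos: [0.5594, -0.0654, 0.0758]
tcp_rot: [-179.5, 0.3, -155.7]
wrist_force: [3.7, -2.9, -0.5]
opening: 0.0004
```

```bash
python3 -m pendant '[[0,[-1,3,0],[0,0,2]],[0,[-1,6,0],[0,0,4]],[0,[-2,9,0],[0,0,6]],[0,[-2,9,0],[0,0,6]]]'
python3 -m pendant '[[0,[-1,3,0],[0,0,1]],[0,[-1,3,0],[0,0,1]],[0,[-1,3,0],[0,0,1]]]'
python3 -m pendant '[[0,[-1,3,0],[0,0,1]],[0,[-1,3,0],[0,0,1]],[0,[-1,3,0],[0,0,1]]]'
python3 -m pendant '[[0,[-1,3,0],[0,0,0]],[0,[-1,3,0],[0,0,0]],[0,[-1,3,0],[0,0,0]]]'
```

```text
time: 16.68
ee_pos: [0.5571, -0.0564, 0.0758]
tcp_rot: [-179.5, 0.3, -149.7]
wrist_force: [0.0, -4.6, 0.8]
opening: 0.0002
time: 17.05
ee_pos: [0.556, -0.0535, 0.0757]
tcp_rot: [-179.5, 0.3, -148.7]
wrist_force: [1.4, -5.3, 1.8]
opening: -0.0001
time: 17.42
ee_pos: [0.5549, -0.0507, 0.0758]
tcp_rot: [-179.5, 0.3, -147.7]
wrist_force: [-0.4, -4.5, 1.5]
opening: -0.0001
time: 17.8
ee_pos: [0.554, -0.049, 0.0758]
tcp_rot: [-179.4, 0.2, -147.8]
wrist_force: [1.9, -10.2, -0.6]
opening: 0.0
```

```bash
python3 -m pendant '[[0,[-1,3,0],[0,0,0]],[0,[-1,3,0],[0,0,0]],[0,[-1,3,0],[0,0,0]]]'
python3 - <<'E'
from h import *
s=camera("side"); cv2.imwrite("pics/b2.png",cv2.resize(s["img"][160:250,160:280,::-1],None,fx=5,fy=5,interpolation=2))
E
```

```text
time: 18.18
ee_pos: [0.5538, -0.0486, 0.0759]
tcp_rot: [-179.1, 0.1, -147.9]
wrist_force: [4.9, -19.8, -1.2]
opening: -0.0002
```

View pics/b2.png

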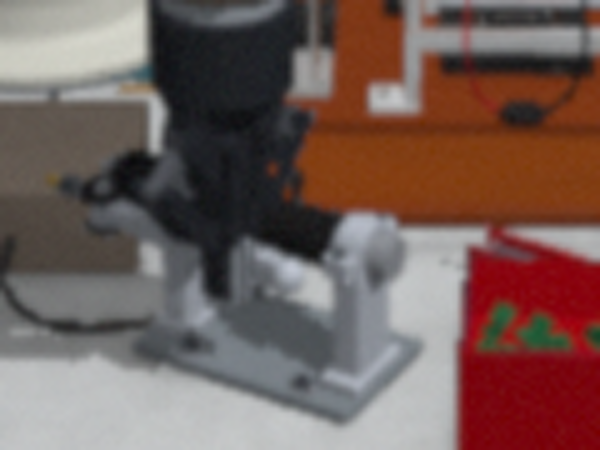

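B stops hard at the predicted 0.24: 20 N with no further movement, and the ball end at (288,278) well short of the bar. So B is good and A is bad. I'm releasing B and going back to A by the same route.

```bash
python3 -m pendant '[[0,[2,-6,0],[0,0,-3]],[0,[4,-14,0],[0,0,-8]],[0,[7,-24,0],[0,0,-13]],[0,[9,-34,0],[0,0,-13]],[0,[11,-43,0],[0,0,-13]],[0,[11,-43,20],[0,0,-13]],[0,[11,-43,70],[0,0,-13]],[0,[11,-43,120],[0,0,-13]],[0,[11,-43,165],[0,0,-13]],[0,[11,-43,175],[0,0,-13]],[0,[11,-43,175],[0,0,-13]]]'
python3 -m pendant '[[0,[1,30,0],[0,0,0]],[0,[4,75,0],[0,0,0]],[0,[7,120,0],[0,0,-1]],[0,[10,165,0],[0,0,-2]],[0,[13,210,0],[0,0,-3]],[0,[16,255,0],[0,0,-4]],[0,[18,300,0],[0,0,-5]],[0,[20,345,0],[0,0,-6]],[0,[23,390,0],[0,0,-6]],[0,[25,430,0],[0,0,-6]],[0,[26,442,-20],[0,0,-6]],[0,[26,442,-50],[0,0,-6]],[0,[26,442,-50],[0,0,-6]]]'
```

```text
time: 19.6
ee_pos: [0.5651, -0.0917, 0.2508]
tcp_rot: [-179.1, 0.1, -160.9]
wrist_force: [0.2, 0.4, -0.1]
opening: -0.0003
time: 21.22
ee_pos: [0.5896, 0.3497, 0.1961]
tcp_rot: [-178.9, -0.3, -166.8]
wrist_force: [0.5, -0.2, 0.4]
opening: -0.0003
```

```bash
python3 -m pendant '[[0,[0,0,-30],[0,0,0]],[0,[0,0,-60],[0,0,0]],[0,[0,0,-90],[0,0,0]],[0,[0,0,-115],[0,0,0]],[0,[0,0,-127],[0,0,0]],[0,[0,0,-127],[0,0,0]],[0,[-1,8,-127],[0,0,0]],[0,[-2,14,-127],[0,0,0]],[0,[-2,19,-127],[0,0,0]],[0,[-2,19,-127],[0,0,0]]]'
python3 -m pendant '[[0,[-1,4,0],[0,0,0]],[0,[-2,8,0],[0,0,0]],[0,[-2,12,0],[0,0,2]],[0,[-3,16,0],[0,0,4]],[0,[-3,20,0],[0,0,7]],[0,[-4,24,0],[0,0,9]],[0,[-5,28,0],[0,0,12]],[0,[-6,32,0],[0,0,14]],[0,[-7,36,0],[0,0,16]],[0,[-9,40,0],[0,0,18]],[0,[-10,43,0],[0,0,19]],[0,[-10,43,0],[0,0,19]]]'
```

```text
time: 22.48
ee_pos: [0.5876, 0.3694, 0.0692]
tcp_rot: [-178.9, -0.3, -166.8]
wrist_force: [0.0, -0.3, 0.2]
opening: 0.0003
time: 23.98
ee_pos: [0.578, 0.4122, 0.0692]
tcp_rot: [-178.9, -0.2, -147.7]
wrist_force: [3.8, -4.8, 0.2]
opening: -0.0003
```

```bash
python3 -m pendant '[[0,[-1,2,0],[0,0,1]],[0,[-2,4,0],[0,0,1]],[0,[-3,6,0],[0,0,1]],[0,[-3,6,0],[0,0,1]],[0,[-3,6,0],[0,0,1]]]'; python3 -m pendant '[[0,[-1,2,0],[0,0,0]],[0,[-1,2,0],[0,0,0]],[0,[-1,2,0],[0,0,0]],[0,[-1,2,0],[0,0,0]]]'
```

```text
time: 24.6
ee_pos: [0.5758, 0.4163, 0.0692]
tcp_rot: [-178.7, -0.3, -146.8]
wrist_force: [4.5, -12.9, 0.8]
opening: 0.0001
time: 25.1
ee_pos: [0.5759, 0.4162, 0.0693]
tcp_rot: [-178.5, -0.3, -146.8]
wrist_force: [5.0, -12.6, 1.8]
opening: 0.0001
```

The lever is held firmly at its stop again with about 13 N. I'll do one last check of both levers and the loose items.

```bash
python3 - <<'E'
from h import *
for c in ("side","top"):
    s=camera(c)
    for n in ("lever_1_pad","hex_keys","block","charger","labels"): print(c,n,[(np.round(d["position"],3).tolist(),round(d["confidence"],2)) for d in pinpoint(s,n)])
    if c=="side": cv2.imwrite("pics/f.png",cv2.resize(s["img"][130:270,120:420,::-1],None,fx=2.6,fy=2.6,interpolation=2))
o=get_obs(); print(o["wrist_force"],o["ee_pos"],o["time"])
E
```

```text
side lever_1_pad [([0.586, 0.459, 0.09], 0.75), ([0.56, -0.064, 0.092], 0.63)]
side hex_keys [([0.499, 0.172, 0.001], 0.53)]
side block [([0.42, 0.339, -0.004], 0.73), ([0.485, -0.026, 0.0], 0.36)]
side charger [([0.422, 0.407, -0.001], 0.56)]
side labels [([0.397, -0.181, -0.003], 0.91), ([0.582, 0.457, 0.092], 0.21)]
top lever_1_pad [([0.554, -0.06, 0.091], 0.45)]
top hex_keys [([0.495, 0.174, 0.0], 0.49)]
top block []
top charger []
top labels [([0.392, -0.18, -0.002], 0.75)]
[  4.94892635 -13.51351008   1.63276587] [0.57587483 0.41623712 0.06928943] 25.7
```

View pics/f.png

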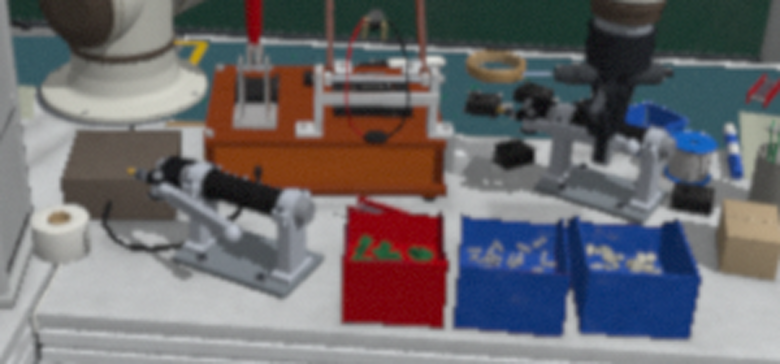

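The right-hand brake's lever is held against its bar by the fingers at (603,130). The left-hand brake's lever is back at rest with its ball end at (232,230). The loose items are where they were, so I'm handing in.

```bash
python3 -c "
from workcell import *
print(job_done())"
```

```text
the job is handed in; nothing more can be done
None
```

The bad lever is on the brake at about (0.516, 0.434) m, the one farther to the robot's left. I handed in at 25.7 s with the arm still holding that lever in against its bar.

- **Bad lever:** with shut fingers I pressed it about 38 mm, to the end of its travel (about 0.385 rad). It passed the normal stop, and the force rose from 6 N to 13 N when it met the bar. The final hold is about 14 N, at the same position within 1 mm.
- **Good lever:** the one on the brake at about (0.484, −0.025) m stopped hard after about 24 mm (about 0.24 rad), taking 20 N with no further movement. I let it go, and the last side picture shows it back at rest.
- **Loose items:** the hex keys, block, charger and labels were found within about 4 mm of where they started, which is the accuracy of the measurement.

**Checks that failed or disagreed:**
- The last top picture did not find the block or the charger; the arm was probably hiding the charger and block there. Their positions come from the side picture only.
- In that side picture the network placed the held lever's pad at the grip point, so I relied on contact position and force for that lever.
- My first estimate of that brake's pose was a few mm off, so I found contact there by force.

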